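# Unclip the chest lock and hold the sprung lid open at 60 degrees

## Task

Pull the slip-on lock straight up off the rail on the front of the grey specimen chest and put it in the shallow round dish. Then raise the chest's sprung lid by its tongue to 60 degrees from shut, level with the index knob on the guide arc, so that a colleague can take vials out, and finish while still holding it there with the gripper: do not let go. Leave the tape roll and the binder clip where they are.

Things in the scene. Friction and masses are not known exactly. Their poses are not given: they have to be found in the camera images.
- chest: open-topped grey steel chest, fixed to the worktop, 120 (x) x 150 (y) x 75 mm high, vials standing inside; origin at the centre of its underside; its own -x axis points out of its front, toward the robot give or take some yaw, +z up. The lock rail stands on its front at +y, the lid's tongue sticks out at -y, the guide arc is on its -y side.
- lid (a joint): angle of the chest's lid, rad: 0 shut, grows as its front edge rises, 1.047 is the wanted 60 degrees, stop at 1.75. Plate 122 x 150 x 8 mm, 0.25 kg, hinged along the chest's y axis on the far rim. A spring and its weight always close it: lifting at the tongue takes about 2 to 8 N; it falls shut when let go.
- lid_hinge (a point): middle of the lid's hinge axis, 60 mm behind the chest's origin (+x) and 79 mm above the worktop; fixed to the chest
- lid_tongue (a point): mid-point of the grip of the lid's tongue, a black bar 16 mm wide along the hinge axis, 14 mm thick, reaching 54 mm ahead of the lid. The point is 35 mm ahead of the lid's edge, 157 mm from the hinge axis in the lid's mid-plane, 34 mm to -y; moves with the lid; 79 mm above the worktop when shut. Pinched along the hinge axis, it can turn between pads that keep pointing down.
- rail_top (a point): centre of the top face of the lock rail, an upright steel bar 12 mm square on the chest's front, 76 mm ahead (-x) and 36 mm to +y of the chest's origin; 115 mm above the worktop
- lock: loose dark steel slip-on lock, a block 34 x 34 x 48 mm high, 0.12 kg; origin at the centre of its underside, +z to its closed top. Its 14 mm square bore, 34 mm deep, sits over the rail, its sides parallel to the chest's; it stands on the lid's fork, 83 mm above the worktop. Sprung balls in the rail hold it: 5 to 15 N straight up frees it in 5 mm; clear after 34 mm.
- lock_center (a point): middle of the lock block, 24 mm above its underside
- dish: shallow round dark steel dish, loose, 0.2 kg, open upward, 102 mm across the rim, 18 mm high, wall 3 mm; origin at the centre of its underside, flat inner floor 4 mm above that and 82 mm across
- roll: bystander: black roll of tape, 53 mm across, 19 mm high, lying on the worktop; origin at the centre of its underside
- clip: bystander: black binder clip, 25 x 22 x 20 mm, on the worktop; origin at the centre of its underside
- index_knob (a point): centre of the 12 mm index knob on the thin steel guide arc (radius 88 mm about the hinge) beside the chest's -y end; the lid's mid-plane points at it when the lid stands at 60 degrees

How it is judged:
On the way, in this order (a step that is already met when the one before it is completed fails the run):
1. the lock is off the rail and lies in the dish, let go, the lid still shut (horizontal distance between lock_center and dish below 0.03 m and z of lock_center in the frame of dish below 0.04 m and contact force between lock and the fingers below 0.1 N and linear speed of lock below 0.03 m/s and value of joint lid below 0.1 rad), for 0.2 s.
2. the lid is raised by the gripper (value of joint lid above 0.4 rad and contact force between lid and the fingers above 0.5 N), for 0.1 s.
At the end, for the whole second after the job is handed in: For the last second the fingers hold the lid (over 1 N) at 0.947 to 1.147 rad (60 degrees +-5.7); the lock lies still in the dish, its middle within 30 mm of the dish's axis and under 40 mm above its underside, not touching the lid; the dish is flat on the worktop (value of joint lid between 0.947 and 1.147 rad and contact force between lid and the fingers above 1 N and contact force between lid and lock below 0.1 N and horizontal distance between lock_center and dish below 0.03 m and z of lock_center in the frame of dish below 0.04 m and angle between dish's own z axis and vertical below 0.15 rad and height (world z) of dish below 0.015 m and linear speed of lock below 0.03 m/s); the arm keeps its last pose, push and grip.
It fails at once if the tape roll or the binder clip is moved more than 25 mm (distance of any of roll, clip from where it was at the start of the episode above 0.025 m).
It fails at once if the lid is forced open while the lock is still on the rail (value of joint lid above 0.1 rad and distance between lock_center and rail_top below 0.03 m).
It also fails if it takes over 64 s, if anything falls off the work surface, if the arm or the gripper's body presses on something with over 40 N, if the wrist force passes 120 N, or if a joint passes its speed limit or range.

## Robot

A 6-joint arm with a two-finger parallel gripper is mounted at the origin on a cart in front of the work surface, level with it; the furniture and walls round the work are solid. World frame = base frame: x ahead of the robot, y to its left, z up, the work surface at z = 0. Lengths are in m, angles in rad, forces in N, time in s.
With the tool pointing down it reaches from about 0.425 to 0.95 m from the base axis. Payload 3.5 kg.
Tool frame: the origin (TCP) lies on the centre line of the jaws, within the pads' length; the fingertips stand 8 mm ahead of it and the grasp point (between the pads) lies 11 mm behind it; z points along the fingers, y is the line along which they close (so a half turn about z gives the same grasp; the last joint's range is limited). The gripper opens to 85 mm and grips with 20 to 120 N. Pads are 22 mm wide; open, the fingers measure 114 mm over their backs; the gripper's body (76 mm by 85 mm) begins 54 mm behind the grasp point. The pads swing forward as they close: fully open they stand 13 mm farther back than shut.
Start: joints at [-1.351, 0.286, 1.577, -0, 1.279, -0.15], TCP at [0.244, -0.629, 0.239] pointing down, gripper open.
Joint ranges: [-2.77, 2.77], [-0.9, 2.22], [0.21, 2.48], [-1.53, 4.67], [0.24, 2.81], [-2.84, 2.84]. Speed limits (rad/s): [2.79, 2.79, 3.14, 3.14, 3.14, 3.14].

## Interface

Orientations are given as a unit quaternion [x, y, z, w].
In Python, from plant import ctrl gives the robot as it stands. The module is installed in compiled form; this text tells all that it offers.
- The arm moves only by the tool send_rows, never from a script. Its argument "steps" is a list of rows, each a list of 5 numbers: the shift along the tool's x, y, z in m, then the turn about the tool's z in degrees, then the opening, from -1 (shut) to 1 (fully open). A call has 1 to 12 rows; each row is the pose to reach, as a shift and turn from the pose commanded when the call began, along the tool's axes at that moment; what a row does not reach only later rows make up. A row lasts 1/10 s, in which the tool goes at most 50 mm and 8.59 degrees, less where a joint would pass 70% of its speed; a pose out of reach is approached as far as the arm can. A call with a gripper value outside its range is refused whole. The fingers move at their own pace and stop on an object; "squeeze" is the grip in N (left out, the last holds). Time passes only in rows, so rows that repeat a pose let the fingers close. It gives the time, the measured TCP pose, the force, the opening and the grip force at its end, in the units of the state.
- ctrl.get_state(): the state, without advancing time (a new reading comes with each control period).
- ctrl.read_camera(name): name is "side" or "top"; returns the picture (400x640x3 uint8, red, green, blue); there is no depth.
- ctrl.calibration(name): a dict with "intrinsics" (3x3 intrinsics, pixels), "k1" (the pictures are not rectified: a ray, as slopes to the right and down, at radius r is drawn at 1 + k1 r^2 times it, then the intrinsics apply), "extrinsics" (4x4, takes a point from world to camera coordinates). Camera axes: x right, y up, looking along -z (the intrinsics and any distortion apply to the point x, -y, -z); pixel columns grow to the right and rows downward; lengths in m; the calibration is good to about 2 mm. A picture is of the moment at which its call begins. calibration takes no time and is no camera call.
- ctrl.sign_off(): hands the job in; it is judged then, once.
The state is a dict: "time": time; "qpos": joint angles; "dq": joint speeds; "joint_efforts": joint torques, N m; "eef_pos": TCP position; "tcp_rot": TCP orientation; "contact_force": force on the tool from outside, world axes, zero at the start; "wrist_torque": the same for the moment, N m; "opening": opening from 0.0 (shut) to 1.0 (fully open); "finger_force": force on a finger pad.
Only numpy, scipy, OpenCV 4.12 (cv2) and the standard library are available. Lean on these libraries where they do the work, as an engineer would, in place of code of your own. Each camera call takes 0.05 s, during which the arm holds its last target. There are 200 camera calls.

## Working session

There is one attempt and no reset: what is moved stays moved. The work goes in short steps, Python scripts to look and compute and a tool call to move; the robot and the scene stay as the last step left them, time stands still between calls to the robot, and variables do not carry over. Pictures are saved under pics/ and viewed, at most 11 in all, crops included, and the job is handed in when it is done.

Besides the shell and the picture viewer there is one more tool, called after ">>>" as name(argument=value, ...) on one line, values as JSON. send_rows: Moves the arm, as the interface text tells. Its arguments: {"type":"object","properties":{"steps":{"type":"array","items":{"type":"array","items":{"type":"number"}}},"squeeze":{"type":"number"}},"required":["steps"]}

```bash
mkdir -p pics
cat > h.py <<'E'
import numpy as np, cv2
from plant import ctrl
def cal(n):
    c=ctrl.calibration(n); return np.array(c["intrinsics"]),c["k1"],np.array(c["extrinsics"])
def proj(n,P):
    K,k,E=cal(n); P=np.atleast_2d(P); C=P@E[:3,:3].T+E[:3,3]
    s=np.c_[C[:,0]/-C[:,2],-C[:,1]/-C[:,2]]; s=s*(1+k*(s**2).sum(1,keepdims=True))
    return s*[K[0,0],K[1,1]]+K[:2,2]
def ray(n,uv):
    K,k,E=cal(n); d=(np.array(uv,float)-K[:2,2])/[K[0,0],K[1,1]]; s=d.copy()
    for _ in range(30): s=d/(1+k*(s@s))
    R=E[:3,:3]; return -R.T@E[:3,3], R.T@np.array([s[0],-s[1],-1])
def atz(n,uv,z):
    o,d=ray(n,uv); return o+d*(z-o[2])/d[2]
def snap(n,f): 
    im=np.array(ctrl.read_camera(n)); cv2.imwrite(f"pics/{f}.png",im[...,::-1]); return im
E
python3 - <<'E'
from h import *
snap("top","t0");snap("side","s0")
for n in("top","side"):
    o,_=ray(n,[320,200]); print(n,o.round(3),cal(n)[1],cal(n)[0][0,0])
print(ctrl.get_state())
E
```

```text
top [ 0.362 -0.117  1.039] 0.010888795349240234 437.65088454921295
side [0.37  0.601 0.723] -0.0017500222205281632 502.38602488331753
{'time': 0.1, 'qpos': array([-1.35100056e+00,  2.87108964e-01,  1.57804437e+00, -7.43897047e-06,
        1.27857884e+00, -1.50004908e-01]), 'dq': array([ 0.00053084, -0.00410734, -0.00351075, -0.00063823,  0.00177654,
       -0.00096667]), 'joint_efforts': array([ 8.38684173e-04, -4.07291400e+01, -2.93699545e+01, -1.43847988e-04,
        3.37951264e-03, -1.48031070e-06]), 'eef_pos': array([ 0.24386053, -0.62879083,  0.23805675]), 'tcp_rot': array([ 9.82953818e-01,  1.83849522e-01, -4.08806687e-05, -1.06898509e-03]), 'contact_force': array([-0.10942705,  0.00146902, -0.24740132]), 'wrist_torque': array([-0.03890069,  0.00306096, -0.02937598]), 'finger_force': 0.0, 'opening': 1.000513188170261}
```

View pics/t0.png

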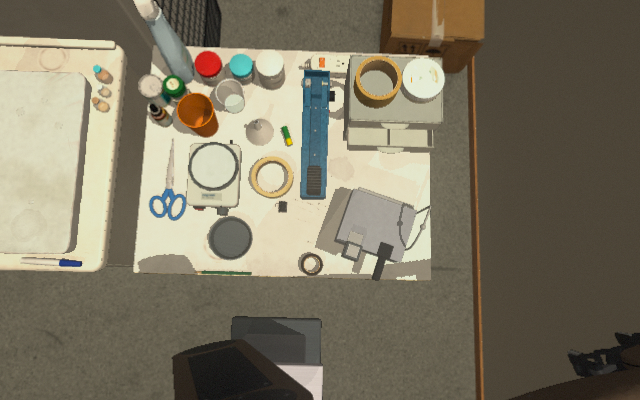

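View pics/s0.png

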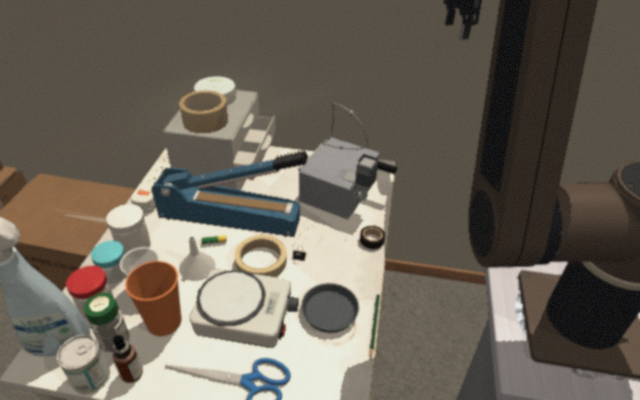

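The top view shows the chest around (375,225), its lock at (355,242), tongue at (384,262), dish (230,238), roll (310,264) and clip (282,207). The side view has the chest at (340,175). I'll enlarge the chest in both.

Run:
```python
from h import *
a=cv2.imread("pics/t0.png")[170:290,300:450]; b=cv2.imread("pics/s0.png")[90:230,285:425]
a=cv2.resize(a,(400,320),interpolation=cv2.INTER_CUBIC); b=cv2.resize(b,(400,400),interpolation=cv2.INTER_CUBIC)
o=np.zeros((400,800,3),np.uint8); o[:320,:400]=a; o[:,400:]=b; cv2.imwrite("pics/c0.png",o)
```

```text
(no output)
```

View pics/c0.png

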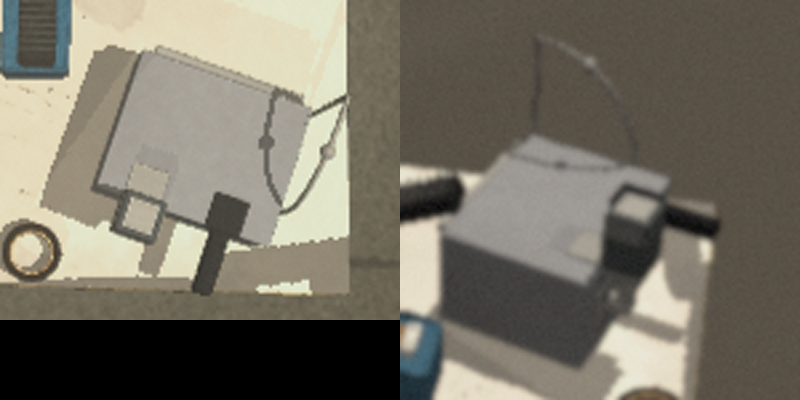

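The crop shows the lid corners (left crop) at (95,188), (140,52), (305,105) and (262,243), the lock top centred near (140,215), and the tongue from (232,197) to its tip at (205,292). I'll fit the chest pose from these.

Run:
```python
from h import *
from scipy.optimize import least_squares
T=lambda u,v:[300+u/2.6667,170+v/2.6667]
S=lambda u,v:[285+(u-400)*.35,90+v*.35]
# chest-frame pts
pt=[([-.062,.075,.083],T(95,188)),([-.062,-.075,.083],T(262,243)),([-.076,.036,.131],T(141,214)),([-.116,-.034,.086],T(205,292))]
ps=[([-.062,.075,.083],S(440,236)),([-.076,.036,.131],S(636,205)),([-.116,-.034,.079],S(718,226))]
def W(p,P): 
    c,s=np.cos(p[2]),np.sin(p[2]); P=np.atleast_2d(P); return np.c_[p[0]+c*P[:,0]-s*P[:,1],p[1]+s*P[:,0]+c*P[:,1],P[:,2]]
def res(p,which):
    r=[]
    if 't' in which: r.append(proj("top",W(p,[a for a,_ in pt]))-[b for _,b in pt])
    if 's' in which: r.append(proj("side",W(p,[a for a,_ in ps]))-[b for _,b in ps])
    return np.concatenate(r).ravel()
for w in("t","s","ts"):
    f=least_squares(res,[.48,-.25,-.3],args=(w,)); print(w,f.x.round(4),f.fun.round(1))
p=f.x
for nm,q in dict(rail=[-.076,.036,.131],tongue=[-.097,-.034,.079],hinge=[.06,0,.079]).items(): print(nm,W(p,q).round(4))
# dish: rim ellipse
im=cv2.imread("pics/t0.png"); 
print("dish",atz("top",[230.5,238],.012),"side",atz("side",[330,307],.012))
print("roll",atz("top",[310.5,264],.01),"clip",atz("top",[282,207],.01))
```

```text
t [ 0.4649 -0.2643 -0.2802] [-0.8 -0.4  2.4 -0.  -0.6  0.5 -1.  -0.1]
s [ 0.4637 -0.3067 -0.8889] [ 29.    2.5 -18.6  -7.1 -10.1   6.9]
ts [ 0.4701 -0.286  -0.5644] [  6.1 -14.7   1.1   3.2   2.6 -10.7  -6.6  -4.9  39.4  10.5 -10.   -3.1
  -4.6   3.3]
rail [[ 0.4251 -0.215   0.131 ]]
tongue [[ 0.37   -0.2629  0.079 ]]
hinge [[ 0.5208 -0.3181  0.079 ]]
dish [0.42885193 0.06441569 0.012     ] side [0.43136823 0.06442188 0.012     ]
roll [ 0.37379124 -0.12390038  0.01      ] clip [ 0.50569413 -0.05251569  0.01      ]
```

```bash
cat >> h.py <<'E'
from scipy.optimize import least_squares
def W(p,P): 
    c,s=np.cos(p[2]),np.sin(p[2]); P=np.atleast_2d(P); return np.c_[p[0]+c*P[:,0]-s*P[:,1],p[1]+s*P[:,0]+c*P[:,1],P[:,2]]
E
python3 - <<'E'
from h import *
T=lambda u,v:[300+u/2.6667,170+v/2.6667]
S=lambda u,v:[285+(u-400)*.35,90+v*.35]
pt=[([-.062,.075,.083],T(95,188)),([-.062,-.075,.083],T(262,243)),([.06,-.075,.083],T(303,108)),([-.076,.036,.131],T(141,214)),([-.116,-.034,.086],T(205,292))]
ps=[([.06,.075,.083],S(442,230)),([.06,-.075,.083],S(530,135)),([-.076,.036,.131],S(636,205)),([-.116,-.034,.079],S(718,226))]
def res(p,which):
    r=[]
    if 't' in which: r.append(proj("top",W(p,[a for a,_ in pt]))-[b for _,b in pt])
    if 's' in which: r.append(proj("side",W(p,[a for a,_ in ps]))-[b for _,b in ps])
    return np.concatenate(r).ravel()
for w in("t","s","ts"):
    f=least_squares(res,[.48,-.25,-.3],args=(w,)); p=f.x; print(w,f.x.round(4),f.fun.round(1))
    for nm,q in dict(rail=[-.076,.036,.131],tongue=[-.097,-.034,.079],hinge=[.06,0,.079]).items(): print(nm,W(p,q).round(4))
s=ctrl.get_state(); from scipy.spatial.transform import Rotation as R
print(R.from_quat(s['tcp_rot']).as_matrix().round(3))
E
```

```text
t [ 0.4639 -0.2634 -0.2817] [-1.2 -0.   2.   0.4  1.8 -1.9 -1.   1.  -1.5  0.3]
rail [[ 0.4009 -0.2077  0.131 ]]
tongue [[ 0.3613 -0.2691  0.079 ]]
hinge [[ 0.5216 -0.2801  0.079 ]]
s [ 0.4654 -0.2663 -0.2981] [-0.9  0.6  0.1 -1.2  0.6 -0.2  0.2  0.4]
rail [[ 0.4033 -0.2095  0.131 ]]
tongue [[ 0.3627 -0.2703  0.079 ]]
hinge [[ 0.5228 -0.2839  0.079 ]]
ts [ 0.4646 -0.2644 -0.29  ] [-0.9 -0.7  2.1  0.4  2.4 -1.8 -0.8  0.4 -1.5  0.  -0.6  1.4 -0.  -0.7
  1.2  0.3  0.6  0.7]
rail [[ 0.402  -0.2082  0.131 ]]
tongue [[ 0.3619 -0.2692  0.079 ]]
hinge [[ 0.5221 -0.2815  0.079 ]]
[[ 0.932  0.361 -0.   ]
 [ 0.361 -0.932  0.002]
 [ 0.    -0.002 -1.   ]]
```

```bash
cat >> h.py <<'E'
from scipy.spatial.transform import Rotation as Rot
def go(x,y,z,yaw=None):
    s=ctrl.get_state(); R=Rot.from_quat(s['tcp_rot']).as_matrix(); t=0
    if yaw is not None: t=-(yaw-np.degrees(np.arctan2(R[1,0],R[0,0])))
    print("shift",(R.T@(np.array([x,y,z])-s['eef_pos'])).round(4),"turn",round((t+90)%180-90,2),"now",s['eef_pos'].round(4),s['time'])
E
python3 -c "
from h import *
go(.402,-.2082,.20,-16.6)"
```

```text
shift [ 0.2995 -0.3349  0.0389] turn 37.79 now [ 0.2439 -0.6288  0.2381] 0.1
```

>>> send_rows(steps=[[0.03, -0.033, 0, 4, 1], [0.06, -0.067, 0, 8, 1], [0.09, -0.1, 0, 12, 1], [0.12, -0.134, 0, 16, 1], [0.15, -0.167, 0, 20, 1], [0.18, -0.201, 0.005, 24, 1], [0.21, -0.234, 0.01, 28, 1], [0.24, -0.268, 0.02, 32, 1], [0.27, -0.301, 0.03, 36, 1], [0.29, -0.325, 0.035, 37.8, 1], [0.2995, -0.335, 0.039, 37.8, 1], [0.2995, -0.335, 0.039, 37.8, 1]], squeeze=60)

```text
time: 1.3
eef_pos: [0.4021, -0.2074, 0.1995]
tcp_rot: [0.99, -0.143, -0.001, -0.0]
contact_force: [0.5, -0.4, -0.2]
opening: 0.999
finger_force: 0.0
```

Run:
```python
from h import *
go(.402,-.2082,.11,-16.6)
a=snap("top","t1")[180:300,290:450,::-1]; b=snap("side","s1")[90:240,285:445,::-1]
o=np.zeros((375,800,3),np.uint8); o[:300,:400]=cv2.resize(a,(400,300),interpolation=2); o[:,400:]=cv2.resize(b,(400,375),interpolation=2); cv2.imwrite("pics/c1.png",o)
```

```text
shift [0.0003 0.0009 0.0895] turn 0.18 now [ 0.4021 -0.2074  0.1995] 1.3
```

View pics/c1.png

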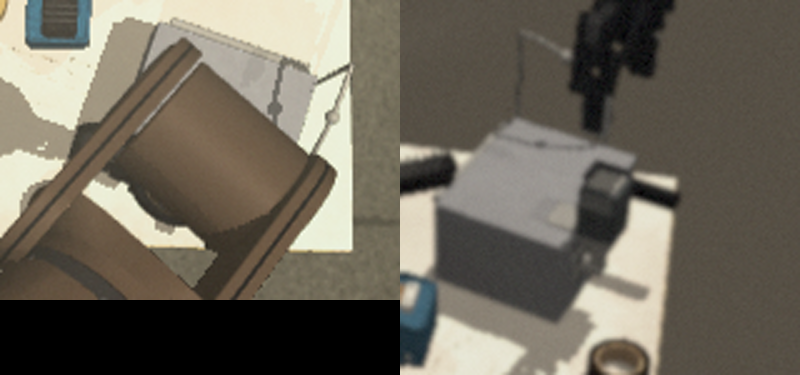

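The side view shows the near finger's tip at crop (592,128) and the lock's top centred around (607,178). I'll check that against the projection.

Run:
```python
from h import *
s=ctrl.get_state(); R=Rot.from_quat(s['tcp_rot']).as_matrix()
for l in([0,-.05,-.005],[0,.05,-.005],[0,0,0]):
    P=s['eef_pos']+R@np.array(l); u=proj("side",P)[0]; print(P.round(3),(u-[285,90])*2.5+[400,0])
for P in([.402,-.2082,.131],): print((proj("side",P)[0]-[285,90])*2.5+[400,0])
```

```text
[ 0.416 -0.162  0.205] [592.06838392 132.65905161]
[ 0.388 -0.257  0.206] [642.20753904  68.69809145]
[ 0.402 -0.21   0.2  ] [617.44287614 105.11937006]
[609.58806588 180.09547011]
```

The projection matches, so I'm descending to grip.

>>> send_rows(steps=[[0, 0.001, 0.02, 0.2, 1], [0, 0.001, 0.05, 0.2, 1], [0, 0.001, 0.075, 0.2, 1], [0, 0.001, 0.088, 0.2, 1], [0, 0.001, 0.0895, 0.2, 1], [0, 0.001, 0.0895, 0.2, -1], [0, 0.001, 0.0895, 0.2, -1], [0, 0.001, 0.0895, 0.2, -1], [0, 0.001, 0.0895, 0.2, -1], [0, 0.001, 0.0895, 0.2, -1], [0, 0.001, 0.0895, 0.2, -1], [0, 0.001, 0.0895, 0.2, -1]], squeeze=60)

```text
time: 2.6
eef_pos: [0.4025, -0.2102, 0.1119]
tcp_rot: [0.989, -0.146, 0.001, 0.001]
contact_force: [-0.9, 0.1, 6.4]
opening: 0.384
finger_force: 62.7
```

>>> send_rows(steps=[[0, 0, -0.004, 0, -1], [0, 0, -0.008, 0, -1], [0, 0, -0.013, 0, -1], [0, 0, -0.02, 0, -1], [0, 0, -0.03, 0, -1], [0, 0, -0.04, 0, -1], [0, 0, -0.05, 0, -1], [0, 0, -0.06, 0, -1], [0, 0, -0.07, 0, -1], [0, 0, -0.07, 0, -1]])

```text
time: 3.6
eef_pos: [0.4027, -0.2104, 0.183]
tcp_rot: [0.989, -0.146, 0.002, 0.001]
contact_force: [-0.6, -0.9, -0.1]
opening: 0.384
finger_force: 63.4
```

Run:
```python
from h import *
go(.43,.0644,.18,-16.6)
b=snap("side","s2")[60:260,250:450,::-1]
cv2.imwrite("pics/c2.png",cv2.resize(b,(500,500),interpolation=2))
```

```text
shift [-0.0533 -0.271   0.0024] turn -0.21 now [ 0.4027 -0.2104  0.183 ] 3.6
```

View pics/c2.png

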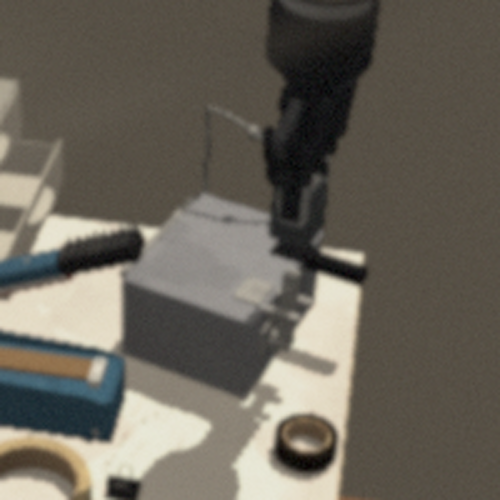

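The side view shows the lock in the jaws at (298,220) and the bare rail below, so it is off. I'm moving it to the dish, bowing outward to stay within reach.

>>> send_rows(steps=[[0.002, -0.02, 0, 0, -1], [0.004, -0.05, 0, 0, -1], [0.002, -0.08, 0, 0, -1], [-0.002, -0.11, 0, 0, -1], [-0.006, -0.14, 0, 0, -1], [-0.012, -0.17, 0, 0, -1], [-0.022, -0.2, 0, 0, -1], [-0.033, -0.23, 0, 0, -1], [-0.044, -0.255, 0, 0, -1], [-0.052, -0.268, 0, 0, -1], [-0.053, -0.271, 0, 0, -1], [-0.053, -0.271, 0, 0, -1]])

```text
time: 4.85
eef_pos: [0.4293, 0.0652, 0.1804]
tcp_rot: [0.989, -0.146, -0.0, 0.0]
contact_force: [-0.1, -1.0, -0.6]
opening: 0.385
finger_force: 63.5
```

Run:
```python
from h import *
go(.43,.0644,.036)
b=snap("side","s3")[140:340,230:430,::-1]; a=snap("top","t3")[180:280,180:280,::-1]
cv2.imwrite("pics/c3.png",np.hstack([cv2.resize(a,(400,400),interpolation=2),cv2.resize(b,(400,400),interpolation=2)]))
s=ctrl.get_state(); 
for q in([0,0,-.029],[0,0,0]): print((proj("side",s['eef_pos']+q)[0]-[230,140])*2+[400,0])
print((proj("side",[.43,.0644,.012])[0]-[230,140])*2+[400,0])
```

```text
shift [0.001  0.0005 0.1444] turn 0 now [0.4293 0.0652 0.1804] 4.85
[608.68957796 223.30513311]
[610.2815936  196.93306431]
[601.56078621 334.23074078]
```

View pics/c3.png

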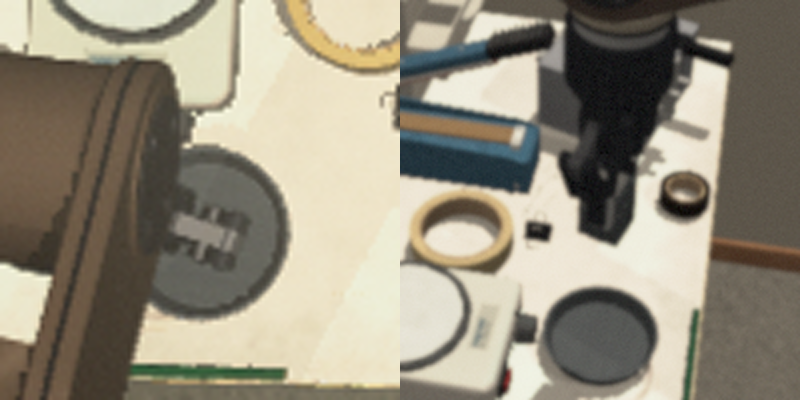

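The lock hangs in the jaws over the dish: in the side crop the lock's underside is at about (605,235) and the dish centre at (601,335), as projected. I'm lowering it and letting go.

>>> send_rows(steps=[[0, 0, 0.03, 0, -1], [0, 0, 0.06, 0, -1], [0.001, 0, 0.09, 0, -1], [0.001, 0, 0.115, 0, -1], [0.001, 0, 0.13, 0, -1], [0.001, 0, 0.138, 0, -1], [0.001, 0, 0.141, 0, -1], [0.001, 0, 0.143, 0, -1], [0.001, 0, 0.143, 0, -1]])

```text
time: 5.85
eef_pos: [0.4312, 0.0645, 0.0385]
tcp_rot: [0.989, -0.146, 0.001, -0.0]
contact_force: [-0.1, 0.6, -1.1]
opening: 0.385
finger_force: 63.5
```

>>> send_rows(steps=[[0, 0, 0.002, 0, -1], [0, 0, 0.004, 0, -1], [0, 0, 0.004, 0, -1]])

```text
time: 6.15
eef_pos: [0.4305, 0.0648, 0.0339]
tcp_rot: [0.989, -0.146, 0.0, -0.0]
contact_force: [0.3, 0.4, -1.3]
opening: 0.385
finger_force: 63.5
```

>>> send_rows(steps=[[0, 0, 0, 0, 0], [0, 0, 0, 0, 1], [0, 0, 0, 0, 1], [0, 0, 0, 0, 1], [0, 0, 0, 0, 1], [0, 0, -0.02, 0, 1], [0, 0, -0.06, 0, 1], [0, 0, -0.1, 0, 1], [0, 0, -0.14, 0, 1], [0, 0, -0.16, 0, 1], [0, 0, -0.16, 0, 1]])

```text
time: 7.25
eef_pos: [0.4328, 0.0646, 0.1978]
tcp_rot: [0.989, -0.146, 0.004, -0.0]
contact_force: [-0.4, 0.2, -0.2]
opening: 1.0
finger_force: 0.0
```

Run:
```python
from h import *
go(.3619,-.2692,.17,-16.6)
b=snap("side","s4")[140:340,230:430,::-1]; a=snap("top","t4")[180:280,180:280,::-1]
cv2.imwrite("pics/c4.png",np.hstack([cv2.resize(a,(400,400),interpolation=2),cv2.resize(b,(400,400),interpolation=2)]))
```

```text
shift [0.0284 0.3401 0.0275] turn -0.21 now [0.4328 0.0646 0.1978] 7.25
```

View pics/c4.png

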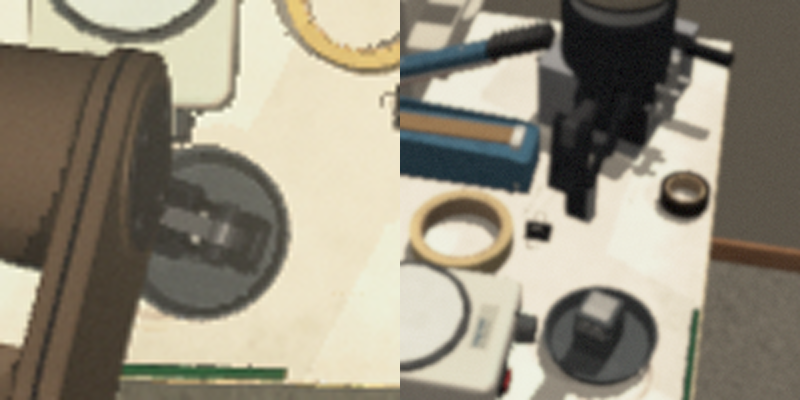

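The lock stands upright and centred in the dish (side crop (600,318), dish centre (601,335)). Next is the tongue.

>>> send_rows(steps=[[0.01, 0.025, 0, 0, 0.1], [0.022, 0.06, 0, 0, 0.1], [0.03, 0.095, 0, 0, 0.1], [0.04, 0.13, 0, 0, 0.1], [0.044, 0.165, 0, 0, 0.1], [0.046, 0.2, 0, 0, 0.1], [0.047, 0.235, 0, 0, 0.1], [0.045, 0.265, 0, 0, 0.1], [0.04, 0.295, 0.005, 0, 0.1], [0.034, 0.32, 0.015, 0, 0.1], [0.028, 0.338, 0.025, 0, 0.1], [0.0284, 0.34, 0.0275, 0, 0.1]])

```text
time: 8.55
eef_pos: [0.357, -0.2686, 0.1626]
tcp_rot: [0.989, -0.148, -0.003, -0.002]
contact_force: [0.2, -0.1, 0.1]
opening: 0.557
finger_force: 0.0
```

Run:
```python
from h import *
go(.3619,-.2692,.069,-16.6)
b=snap("side","s5")[100:220,300:420,::-1]
cv2.imwrite("pics/c5.png",cv2.resize(b,(600,600),interpolation=2))
s=ctrl.get_state(); R=Rot.from_quat(s['tcp_rot']).as_matrix()
for q in([0,-.03,0],[0,.03,0]): print((proj("side",s['eef_pos']+R@np.array(q))[0]-[300,100])*5)
print((proj("side",[[.3619,-.2692,.079],W([.4646,-.2644,-.29],[-.116,-.034,.079])[0]])-[300,100])*5)
print(s['opening'])
```

```text
shift [ 0.0055 -0.0005  0.0936] turn -0.39 now [ 0.357  -0.2686  0.1626] 8.55
[449.03092848 209.2922722 ]
[501.44500415 137.43255512]
[[442.18496991 336.35732397]
 [484.29542335 349.1981665 ]]
0.547474325364869
```

View pics/c5.png

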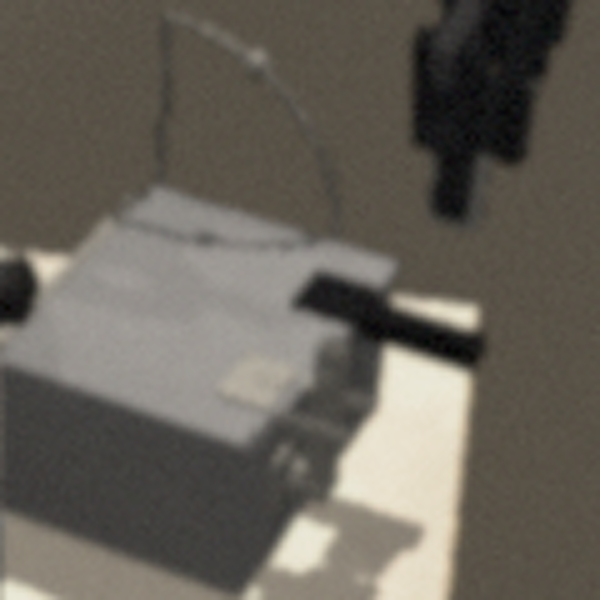

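The tongue tip in the crop is at (482,348), against (484,349) projected, and the fingers match as well. I'm descending and gripping.

>>> send_rows(steps=[[0.005, 0, 0.02, 0, 0.1], [0.005, 0, 0.045, 0, 0.1], [0.005, 0, 0.07, 0, 0.1], [0.005, 0, 0.085, 0, 0.1], [0.005, 0, 0.092, 0, 0.1], [0.005, 0, 0.093, 0, -1], [0.005, 0, 0.093, 0, -1], [0.005, 0, 0.093, 0, -1], [0.005, 0, 0.093, 0, -1], [0.005, 0, 0.093, 0, -1], [0.005, 0, 0.093, 0, -1]], squeeze=60)

```text
time: 9.7
eef_pos: [0.3646, -0.2705, 0.0739]
tcp_rot: [0.989, -0.147, 0.001, 0.0]
contact_force: [1.1, 1.6, 1.7]
opening: 0.172
finger_force: 61.0
```

Run:
```python
from h import *
s=ctrl.get_state(); go(.3619,-.2692,.069,-16.6); R=Rot.from_quat(s['tcp_rot']).as_matrix()
G=s['eef_pos']-R[:,2]*.011
c,sn=np.cos(-.29),np.sin(-.29); f=G-[.4646,-.2644,0]; print("grasp in chest",c*f[0]+sn*f[1],-sn*f[0]+c*f[1],G[2],s['opening'],s['contact_force'])
r=.06-(c*f[0]+sn*f[1]); print("r",r)
# arc: hinge z .079, offset dz
u=R.T@np.array([c,sn,0]); z0=G[2]-.079; r=np.hypot(r,z0); a0=np.arctan2(z0,r)
for a in np.radians(np.arange(5,65,5)):
    d=r*(np.cos(a0)-np.cos(a0+a)); h=r*(np.sin(a0+a)-np.sin(a0)); print(round(np.degrees(a)),(u*d+R.T@np.array([0,0,h])).round(4))
```

```text
shift [-0.003  -0.0005  0.0049] turn -0.28 now [ 0.3646 -0.2705  0.0739] 9.7
grasp in chest -0.09407995358807451 -0.03446534309221763 0.08492937779946379 0.1723064357207055 [1.11554613 1.55479519 1.68377821]
r 0.15407995358807453
5 [ 0.0011 -0.     -0.0134]
10 [ 0.0034 -0.     -0.0267]
15 [ 0.0068 -0.     -0.0397]
20 [ 0.0114 -0.0001 -0.0523]
25 [ 0.017  -0.0001 -0.0645]
30 [ 0.0237 -0.0001 -0.0762]
35 [ 0.0314 -0.0002 -0.0873]
40 [ 0.04   -0.0002 -0.0976]
45 [ 0.0495 -0.0002 -0.1071]
50 [ 0.0598 -0.0003 -0.1158]
55 [ 0.0707 -0.0003 -0.1236]
60 [ 0.0824 -0.0004 -0.1303]
```

>>> send_rows(steps=[[0, 0, -0.006, 0, -1], [0.001, 0, -0.0134, 0, -1], [0.002, 0, -0.02, 0, -1], [0.0034, 0, -0.0267, 0, -1], [0.005, 0, -0.033, 0, -1], [0.0068, 0, -0.04, 0, -1], [0.009, 0, -0.046, 0, -1], [0.0114, 0, -0.0523, 0, -1], [0.017, 0, -0.0645, 0, -1], [0.0237, 0, -0.0762, 0, -1], [0.0237, 0, -0.0762, 0, -1]])

```text
time: 10.8
eef_pos: [0.3872, -0.2777, 0.1516]
tcp_rot: [0.989, -0.146, -0.0, 0.0]
contact_force: [-4.1, -1.7, -3.4]
opening: 0.171
finger_force: 59.1
```

```bash
cat >> h.py <<'E'
def ang():
    s=ctrl.get_state(); R=Rot.from_quat(s['tcp_rot']).as_matrix(); G=s['eef_pos']-R[:,2]*.011
    c,sn=np.cos(-.29),np.sin(-.29); f=G-[.4646,-.2644,0]; X=.06-(c*f[0]+sn*f[1]); Z=G[2]-.079
    print("X,Z,r",X,Z,np.hypot(X,Z),"deg",np.degrees(np.arctan2(Z,X)),"chest y",-sn*f[0]+c*f[1],"F",s['contact_force'],s['finger_force'],s['opening'],s['time'])
E
python3 - <<'E'
from h import *
ang()
b=snap("side","s6")[60:220,280:440,::-1]
cv2.imwrite("pics/c6.png",cv2.resize(b,(600,600),interpolation=2))
E
```

```text
X,Z,r 0.13030981176277692 0.0835626451223598 0.15480104231398378 deg 32.67048338469936 chest y -0.03485999912866651 F [-4.11338276 -1.69490749 -3.37832823] 59.064125418663025 0.17104077000482432 10.8
```

View pics/c6.png

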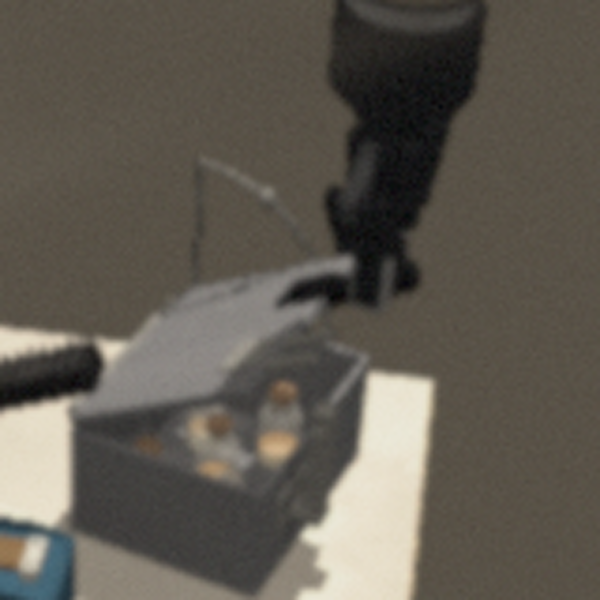

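The lid is up at about 30 degrees, with the vials showing and the tongue gripped at (345,290). I'm continuing along the arc.

>>> send_rows(steps=[[0.0035, 0, -0.0055, 0, -1], [0.0077, 0, -0.0111, 0, -1], [0.012, 0, -0.0165, 0, -1], [0.0163, 0, -0.0214, 0, -1], [0.021, 0, -0.0264, 0, -1], [0.0258, 0, -0.0309, 0, -1], [0.031, 0, -0.0354, 0, -1], [0.0361, 0, -0.0396, 0, -1], [0.0415, 0, -0.0436, 0, -1], [0.047, 0, -0.0474, 0, -1], [0.057, 0, -0.053, 0, -1], [0.057, 0, -0.053, 0, -1]])

```text
time: 12.05
eef_pos: [0.4403, -0.2946, 0.2025]
tcp_rot: [0.989, -0.145, -0.002, 0.001]
contact_force: [-6.0, -3.9, -3.6]
opening: 0.168
finger_force: 59.5
```

Run:
```python
from h import *
ang()
b=snap("side","s7")[60:220,280:440,::-1]
cv2.imwrite("pics/c7.png",cv2.resize(b,(600,600),interpolation=2))
p=[.4646,-.2644,-.29]
for d in(50,55,60,65,70):
    a=np.radians(d); # lid front-edge left corner top, front edge +y corner
    q=[[.06-l*np.cos(a)+.004*np.sin(a)*0,y,.079+l*np.sin(a)] for l,y in((.122,.075),(.157,-.034),(.122,-.075))]
    print(d,((proj("side",W(p,q))-[280,60])*3.75).round(0).tolist())
```

```text
X,Z,r 0.07455531790984862 0.1345111208971494 0.1537912126021709 deg 61.00176409742041 chest y -0.035868190150489705 F [-6.02654867 -3.94451523 -3.61424307] 59.49318946001057 0.16821814986026395 12.05
50 [[206.0, 325.0], [333.0, 193.0], [320.0, 191.0]]
55 [[192.0, 310.0], [316.0, 174.0], [307.0, 178.0]]
60 [[176.0, 296.0], [297.0, 157.0], [293.0, 165.0]]
65 [[160.0, 283.0], [277.0, 141.0], [279.0, 153.0]]
70 [[143.0, 271.0], [256.0, 127.0], [263.0, 142.0]]
```

View pics/c7.png

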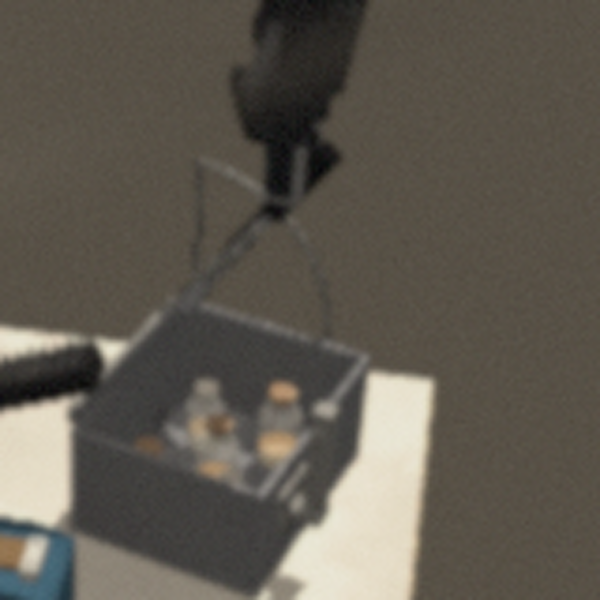

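The side view sees the lid almost edge-on, running from (75,412) to (278,212), with the tongue gripped near (290,180). I'll compare that with the angle at which the camera lies in the lid's plane.

Run:
```python
from h import *
o,_=ray("side",[320,200]); c,s=np.cos(-.29),np.sin(-.29); f=o-[.4646,-.2644,0]
x=c*f[0]+s*f[1]; print("edge-on angle",np.degrees(np.arctan2(o[2]-.079,.06-x)))
p=[.4646,-.2644,-.29]
for d in(54,57,60,63):
    a=np.radians(d); q=[[.06-l*np.cos(a),y,.079+l*np.sin(a)] for l,y in((0,.075),(0,-.075),(.122,.075),(.122,-.075),(.157,-.034))]
    print(d,((proj("side",W(p,q))-[280,60])*3.75).round(0).tolist())
for h in(.088,): 
    a=np.radians(60); print("knob",((proj("side",W(p,[.06-h*np.cos(a),-.085,.079+h*np.sin(a)]))-[280,60])*3.75).round(0))
a=snap("top","t7")[150:290,320:460,::-1]; im=cv2.imread("pics/s7.png")[100:160,300:370]
cv2.imwrite("pics/c8.png",np.hstack([cv2.resize(a,(400,400),interpolation=2),cv2.resize(im,(400,400),interpolation=2)]))
ang()
```

```text
edge-on angle 58.282661197322405
54 [[72.0, 425.0], [189.0, 293.0], [195.0, 313.0], [310.0, 180.0], [320.0, 178.0]]
57 [[72.0, 425.0], [189.0, 293.0], [186.0, 304.0], [302.0, 172.0], [309.0, 167.0]]
60 [[72.0, 425.0], [189.0, 293.0], [176.0, 296.0], [293.0, 165.0], [297.0, 157.0]]
63 [[72.0, 425.0], [189.0, 293.0], [167.0, 288.0], [285.0, 157.0], [285.0, 147.0]]
knob [[270. 195.]]
X,Z,r 0.07501623874716062 0.13421684407009038 0.1537582430567739 deg 60.798380094825326 chest y -0.03585615309551621 F [-6.3463146  -3.30725013 -2.55539871] 59.44477200508118 0.16905036928191225 12.15
```

View pics/c8.png

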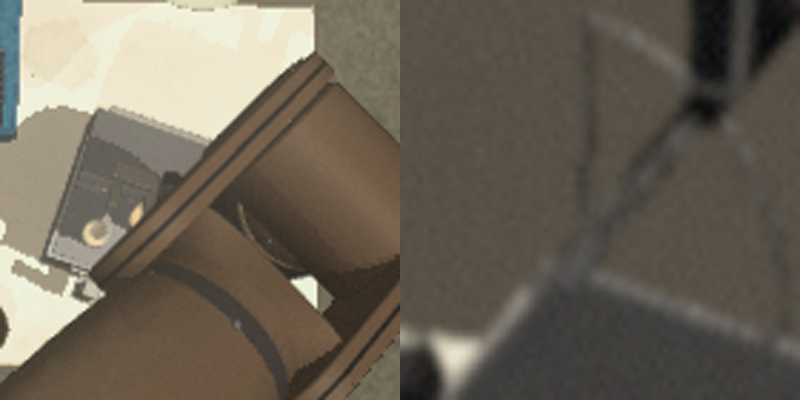

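The lid is edge-on to a camera whose edge-on angle is 58.3 degrees, and kinematics gives about 59 to 61, so it is inside the band. I'll hold half a second to check for drift.

>>> send_rows(steps=[[0, 0, 0, 0, -1], [0, 0, 0, 0, -1], [0, 0, 0, 0, -1], [0, 0, 0, 0, -1], [0, 0, 0, 0, -1], [0, 0, 0, 0, -1]])

```text
time: 12.75
eef_pos: [0.4398, -0.2945, 0.2022]
tcp_rot: [0.989, -0.145, -0.002, 0.001]
contact_force: [-6.5, -4.4, -3.5]
opening: 0.169
finger_force: 59.4
```

Run:
```python
from h import *
ang()
print(ctrl.sign_off())
```

```text
X,Z,r 0.07508289954302373 0.13421022233942664 0.15378499791652672 deg 60.77549702743496 chest y -0.035859902590362785 F [-6.54703419 -4.39536176 -3.45921319] 59.4286447763443 0.1687912200503785 12.75
the job is handed in; nothing more can be done
None
```

The job is handed in with the lock let go in the dish, the gripper still holding the lid at roughly 58 to 61 degrees (my estimate), and the tape roll and binder clip never approached; no verdict was returned.

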